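Top up the wax melter

TASK

Top up the wax melter: slide the heat control fully to its off end, then lift the lid off the pot by its knob, lay it knob up on the round cork mat and put every wax bar from the bench into the pot. Put the lid back on so that it sits flush, and only then slide the heat control up to the long cross line. Leave the finished candle, the paint jar and the brush where they stand.

Things in the scene. Friction and masses are not known exactly. Their poses are not given: they have to be found in the camera images.
- pot: wax melter, fixed: grey round base 196 mm across, 18 mm high, with an open steel pot, outer diameter 170, inner 162 mm; rim 97 mm, inner floor 22 mm above the bench. Two black stub handles along its own x reach 114 mm from the axis at 70 mm height. Origin on the axis at bench level, z up. Pot and cork mat stand one left, one right of the robot, either way round.
- lid: loose round steel lid, about 300 g, starts on the pot. Origin: centre of its underside, z up through the knob. Locating disc 150 mm across, z 0-6 mm, drops into the pot with 6 mm play all round; plate 180 mm across, z 6-11, rests on the rim (origin then 91 mm above the bench); stem 20 mm across to z 23; dark round wooden knob 34 mm across, z 23-48, the place to grip.
- mat: fixed round cork mat on the bench, 230 mm across, 3 mm thick, where the lid is laid. Origin at its centre at bench level.
- control: heat control, fixed: flat aluminium box 80 (x) by 200 (y) by 30 mm high, origin under its centre at bench level. A slot runs along its own y through the middle of its top. A pair of long thick cross lines (26 mm long, one each side of the slot) marks the wanted setting; short thin lines mark the others.
- heat (a joint): position of the heat grip along the slot, in m: 0 is the off end (own -y end of the control), 0.12 the other end, growing along the control's own +y; the long cross line is at 0.080. The grip moves stiffly (about 2 N) and stays where it is left.
- heat_grip (a point): point inside the black slider grip, 16 mm below its top and 52 mm above the bench. The grip is a block 30 mm across the slot, 20 mm along it; it reaches from 34 to 66 mm above the bench; it can be pinched either way from above or pushed.
- heat_mark (a point): point on the slot's centre line at the long cross line, 52 mm above the bench: heat_grip lies here when the control is set.
- candle: finished cream-coloured tapered candle, 102 mm tall, 80 mm thick, standing upright; leave it alone. Origin at the centre of its foot.
- paint_jar: closed glass jar, 68 mm across and 60 mm high; leave it alone. Origin at the centre of its foot.
- brush: paint brush lying on the bench; leave it alone.
- bar1: loose cream-coloured wax bar 1 (up to five alike; absent ones read None), 70 (x) by 36 (y) by 22 mm (z), about 50 g, two thin cross grooves on top. Origin at the centre of its underside.
- bar2: loose cream-coloured wax bar 2 (up to five alike; absent ones read None), 70 (x) by 36 (y) by 22 mm (z), about 50 g, two thin cross grooves on top. Origin at the centre of its underside.
- bar3: loose cream-coloured wax bar 3 (up to five alike; absent ones read None), 70 (x) by 36 (y) by 22 mm (z), about 50 g, two thin cross grooves on top. Origin at the centre of its underside.
- bar4: loose cream-coloured wax bar 4 (up to five alike; absent ones read None), 70 (x) by 36 (y) by 22 mm (z), about 50 g, two thin cross grooves on top. Origin at the centre of its underside.
- bar5: loose cream-coloured wax bar 5 (up to five alike; absent ones read None), 70 (x) by 36 (y) by 22 mm (z), about 50 g, two thin cross grooves on top. Origin at the centre of its underside.
Things that resemble listed ones, but are neither listed nor needed, are in the scene too. What is shaped like the pot but green is not meant.

How it is judged (in metres and radians):
On the way, in this order (a step that is already met when the one before it is completed fails the run):
1. the heat control is at its off end (value of joint heat below 0.006 m), for 0.2 s.
2. the lid lies knob up on the cork mat, the heat still off (horizontal distance between lid and mat below 0.035 m and z of lid in the frame of mat below 0.008 m and angle between lid's own z axis and vertical below 0.08 rad and value of joint heat below 0.01 m), for 0.3 s.
3. every wax bar is in the pot, the heat still off (horizontal distance between each of bar1, bar2, bar3, bar4, bar5 and pot below 0.081 m and z of each of bar1, bar2, bar3, bar4, bar5 in the frame of pot below 0.092 m and value of joint heat below 0.01 m), for 0.3 s.
4. the lid is back on the pot and sits flush, the heat still off (horizontal distance between lid and pot below 0.012 m and z of lid in the frame of pot below 0.095 m and angle between lid's own z axis and vertical below 0.05 rad and value of joint heat below 0.01 m), for 0.3 s.
5. the heat control is at the long cross line (value of joint heat between 0.074 and 0.086 m), for 0.2 s.
At the end, for the whole second after the job is handed in: Every wax bar that was on the bench is inside the pot, the lid is flush on the pot (centred within 12 mm, plate on the rim, tilt under 0.05 rad) and at rest, and the heat grip is within 6 mm of the long cross line (0.074 to 0.086 m) (all of step 5 and horizontal distance between each of bar1, bar2, bar3, bar4, bar5 and pot below 0.081 m and z of each of bar1, bar2, bar3, bar4, bar5 in the frame of pot below 0.092 m and horizontal distance between lid and pot below 0.012 m and z of lid in the frame of pot below 0.095 m and angle between lid's own z axis and vertical below 0.05 rad and linear speed of lid below 0.02 m/s); the robot touches nothing.
It fails at once if the finished candle is knocked over or moved by more than 25 mm (distance of candle from where it was at the start of the episode above 0.025 m).
It fails at once if the paint jar is knocked over or moved by more than 25 mm (distance of paint_jar from where it was at the start of the episode above 0.025 m).
It fails at once if the brush is knocked over or moved by more than 25 mm (distance of brush from where it was at the start of the episode above 0.025 m).
Of bar1, bar2, bar3, bar4, bar5 only 3 to 5 are there at a start; the rules pass over those that are not, and their reading is None.
At some moment in a run one of bar1, bar2, bar3, bar4, bar5 may be knocked a few centimetres aside while the robot is not near it.
Once in a run the grip may slacken for a moment while it holds something.
It also fails if it takes over 210 s, if anything falls off the work surface, if the arm or the gripper's body presses on something with over 40 N, if the wrist force passes 120 N, or if a joint passes its speed limit or range.

ROBOT

A 7-joint arm with a two-finger parallel gripper is mounted at the origin on the work surface. World frame = base frame: x ahead of the robot, y to its left, z up, the work surface at z = 0. Lengths are in mm, angles in rad, forces in N, time in s.
With the tool pointing down it reaches from about 400 to 850 mm from the base axis. Payload 10.4 kg.
Tool frame: the origin (TCP) lies where the fingers leave the gripper's body, on its centre line; the fingertips stand 70 mm ahead of it and the grasp point (between the pads) lies env.grasp_offset ahead of it (env.grasp_offset is the distance from the TCP to the grasp point, in mm); z points along the fingers, y is the line along which they close (so a half turn about z gives the same grasp; the last joint's range is limited). The gripper opens to 87 mm and grips with 3 to 60 N. Pads are 19 mm wide; open, the fingers measure 117 mm over their backs; the gripper's body (75 mm by 190 mm) begins 51 mm behind the grasp point.
Start: joints at [-0.023, 0.332, -0.065, 1.46, 0.022, 1.35, -0.088], TCP at [625.016, 0.017, 292.276] pointing down, gripper open.
Joint ranges: [-2.6, 2.6], [-0.5, 2.12], [-1.47, 1.34], [0.16, 2.42], [-1.27, 4.41], [0.06, 2.06], [-2.6, 2.6]. Speed limits (rad/s): [2.22, 2.22, 2.79, 2.79, 3.14, 3.14, 3.14].

INTERFACE

Orientations are given as [roll, pitch, yaw] about the fixed x, y, z axes, in that order (R = Rz(yaw) Ry(pitch) Rx(roll)).
In Python, from workcell import monitor, viewer, env gives the robot as it stands.
- The arm moves only by the shell command python3 -m jog 'ROWS' [OPENING]. ROWS is JSON, one flat list of numbers, 6 for each row, row after row: the shift along the tool's x, y, z in units of 0.75 m (1.0 is 0.75 m), then the turn, a rotation vector about the tool's x, y, z in units of 360 degrees (1.0 is 360 degrees). In form: [x, y, z, ax, ay, az, x, y, z, ax, ay, az, ...]. A call has 1 to 8 rows; each row is the pose to reach, as a shift and turn from the pose commanded when the call began, along the tool's axes at that moment, turning the shorter way round; what a row does not reach only later rows make up. A row lasts 1/8 s, in which the tool goes at most 62.5 mm and 10.7 degrees, less where a joint would pass 70% of its speed; a pose out of reach is approached as far as the arm can. A call with a number of a shift or a turn outside -1 to 1 is refused whole. A call with a gripper value outside its range is refused whole. OPENING is the opening, from 0 (shut) to 1 (fully open), set as the call begins (- or left out, the last holds). The fingers move at their own pace and stop on an object; the grip force is fixed at half the most. Time passes only in rows, so rows that repeat a pose let the fingers close. It gives the time, the measured TCP pose, the force, the opening and the grip force at its end, in the units of the state.
- monitor.state(): the state, without advancing time (a new reading comes with each control period).
- viewer.grab_frame(name): name is "scene" or "side" or "wrist"; returns (picture, depth): 384x512x3 uint8, red, green, blue; 384x512 float32, mm along the optical axis (not along the pixel's ray), 0 where there is no reading.
- viewer.camera_info(name): a dict with "mtx" (3x3 intrinsics, pixels), "k1" (the pictures are not rectified: a ray, as slopes to the right and down, at radius r is drawn at 1 + k1 r^2 times it, then the intrinsics apply), "cam_to_world" (4x4, takes a point from camera to world coordinates); the wrist camera has in their place "mount" (4x4, takes a point from camera to tool coordinates, whose origin is the TCP and whose axes are the flange's). Camera axes: x right, y down, z forward; pixel columns grow to the right and rows downward; lengths in mm; the calibration is good to about 2 mm. A picture is of the moment at which its call begins: read the wrist's pose just before it. camera_info takes no time and is no camera call.
- env.hand_in(): hands the job in; it is judged then, once.
The state is a dict: "clock": time; "joint_positions": joint angles; "dq": joint speeds; "effort": joint torques, N m; "ee_pos": TCP position; "tcp_rot": TCP orientation; "force": force on the tool from outside, world axes, zero at the start; "ft_torque": the same for the moment, N m; "width": finger opening in mm; "grasp_force": force on a finger pad.
Only numpy, scipy, OpenCV 4.12 (cv2) and the standard library are available. Lean on these libraries where they do the work, as an engineer would, in place of code of your own. Each camera call takes 0.05 s, during which the arm holds its last target. There are 200 camera calls.

## Working session

There is one attempt and no reset: what is moved stays moved. The work goes in short steps, Python scripts to look and compute and a shell command to move; the robot and the scene stay as the last step left them, time stands still between calls to the robot, and variables do not carry over. Pictures are saved under pics/ and viewed, at most 14 in all, crops included, and the job is handed in when it is done.

```bash
mkdir -p pics; cat > h.py <<'E'
import numpy as np, cv2, json
from workcell import monitor, viewer, env
from scipy.spatial.transform import Rotation as R
def tool():
    s=monitor.state(); T=np.eye(4); T[:3,:3]=R.from_euler('xyz',s['tcp_rot']).as_matrix(); T[:3,3]=s['ee_pos']; return T
def grab(name):
    T=tool(); p,d=viewer.grab_frame(name); i=viewer.camera_info(name)
    C=i['cam_to_world'] if 'cam_to_world' in i else T@np.array(i['mount'])
    return p,d,dict(K=np.array(i['mtx']),k1=i['k1'],C=np.array(C))
def rays(uv,c):
    uv=np.asarray(uv,float).reshape(-1,1,2)
    n=cv2.undistortPoints(uv,c['K'],np.array([c['k1'],0,0,0.])).reshape(-1,2)
    return np.c_[n,np.ones(len(n))]
def plane(uv,z,c):
    r=rays(uv,c)@c['C'][:3,:3].T; o=c['C'][:3,3]
    return o+r*((z-o[2])/r[:,2])[:,None]
def cloud(d,c):
    v,u=np.mgrid[:d.shape[0],:d.shape[1]]
    r=rays(np.c_[u.ravel(),v.ravel()],c)*d.reshape(-1,1)
    return (r@c['C'][:3,:3].T+c['C'][:3,3]).reshape(d.shape+(3,))
def save(n,p): cv2.imwrite('pics/'+n+'.png',cv2.cvtColor(p,cv2.COLOR_RGB2BGR))
def shift(target,yaw=None):
    """row numbers to bring TCP to world target (mm); yaw change in rad of world"""
    T=tool(); v=T[:3,:3].T@(np.array(target)-T[:3,3])/750
    return v.round(4)
E
python3 - <<'E'
from h import *
print(monitor.state(), env.grasp_offset)
a,d,c=grab('scene'); b,d2,c2=grab('side'); np.savez('f0.npz',a=a,d=d,b=b,d2=d2,C=c['C'],C2=c2['C'])
save('scene0',a);save('side0',b)
print(c['C'].round(2),c2['C'].round(2),c['k1'],c['K'])
E
```

```text
{'clock': 0.0, 'joint_positions': array([-0.02261026,  0.33285106, -0.0647029 ,  1.4609319 ,  0.02160026,
        1.34988869, -0.08849691]), 'dq': array([ 3.03683180e-04, -1.01428430e-03, -2.09015352e-05, -9.30264974e-04,
        7.55442395e-04,  1.74069504e-04,  3.42649828e-04]), 'effort': array([-1.20520472e-04, -6.23245955e+01,  2.44190963e-02, -3.89891267e+01,
       -6.13984605e-02,  3.97891912e-02,  1.87085252e-04]), 'ee_pos': array([6.24716861e+02, 7.04562433e-03, 2.91471368e+02]), 'tcp_rot': array([-3.14021062e+00,  6.33229884e-05,  1.57083331e+00]), 'force': array([ 0.19132511, -0.46720552,  0.11896797]), 'ft_torque': array([-0.02426224,  0.05692098,  0.01166012]), 'grasp_force': 0.0, 'width': 86.79063925545006} 51.0
[[-7.1000e-01  4.7000e-01 -5.2000e-01  9.8072e+02]
 [ 7.0000e-01  4.6000e-01 -5.4000e-01  5.4208e+02]
 [-1.0000e-02 -7.5000e-01 -6.6000e-01  7.5625e+02]
 [ 0.0000e+00  0.0000e+00  0.0000e+00  1.0000e+00]] [[-9.6000e-01 -1.4000e-01  2.3000e-01  2.4702e+02]
 [-2.7000e-01  5.2000e-01 -8.1000e-01  7.1608e+02]
 [-1.0000e-02 -8.4000e-01 -5.4000e-01  5.7176e+02]
 [ 0.0000e+00  0.0000e+00  0.0000e+00  1.0000e+00]] -0.08487293787991167 [[362.24523076   0.         258.54290674]
 [  0.         362.24523076 187.62217639]
 [  0.           0.           1.        ]]
```

```bash
ls; python3 - <<'E'
import cv2,numpy as np
for n in ('scene0','side0'):
    i=cv2.imread(f'pics/{n}.png'); cv2.imwrite(f'pics/{n}b.png',cv2.resize(i,(800,600),interpolation=cv2.INTER_CUBIC))
E
```

```text
f0.npz
h.py
pics
```

View pics/scene0b.png

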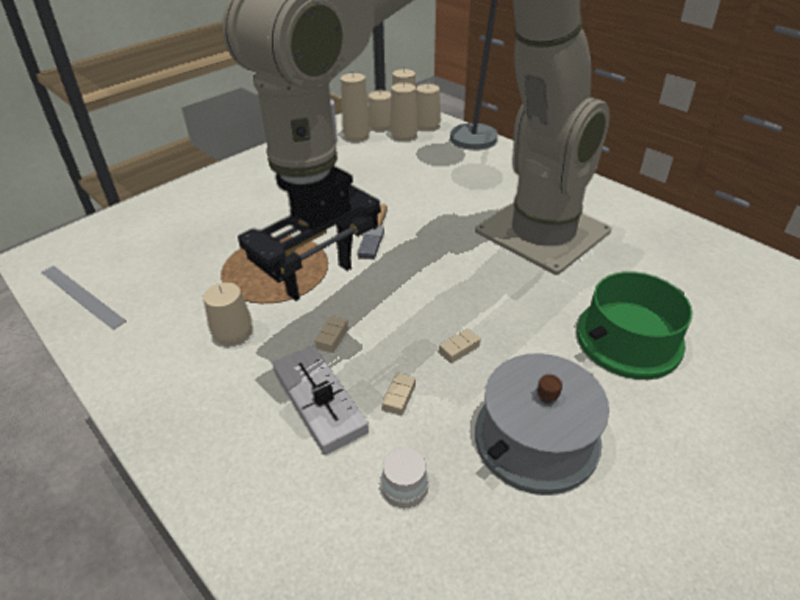

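View pics/side0b.png

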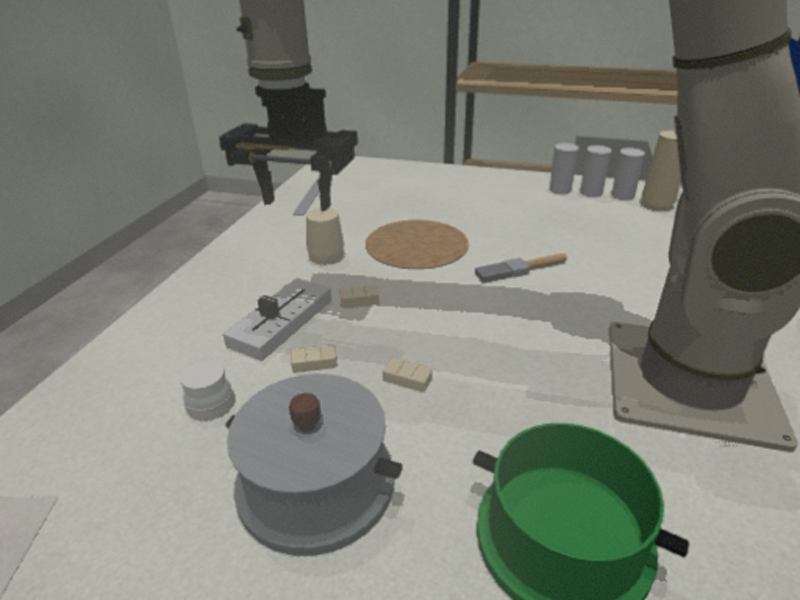

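The scene picture (800x600 pixels) shows:
- **Pot:** the steel lidded pot is at (545,420), its knob at (549,388). The green lookalike is at (635,320).
- **Bars:** three, at (332,333), (460,345) and (399,393).
- **Control:** at (320,395), its grip at (322,393).
- **Leave alone:** candle (228,313), jar (405,477), and the brush near (372,240). Shelf candles are at about (390,110).
- **Mat:** at (275,268).

The side view agrees. It also shows grey tins and a candle in the background, and a ruler.

Next I'll measure everything and make a close crop of the control.

```bash
cat > m.py <<'E'
from h import *
f=np.load('f0.npz')
import sys
out=[]
for nm,a,d in (('scene',f['a'],f['d']),('side',f['b'],f['d2'])):
    i=viewer.camera_info(nm); c=dict(K=np.array(i['mtx']),k1=i['k1'],C=np.array(i['cam_to_world']))
    P=cloud(d,c); hsv=cv2.cvtColor(a,cv2.COLOR_RGB2HSV)
    ok=(d>0)&(P[...,0]>200)&(P[...,0]<950)&(abs(P[...,1])<600)
    print(nm)
    # bars: z 15-30, yellowish
    def blobs(mask,label,mn=40):
        n,l,st,ce=cv2.connectedComponentsWithStats(mask.astype(np.uint8))
        for k in range(1,n):
            if st[k,4]>=mn:
                q=P[l==k]; ps=q[:,:2].astype(np.float32)
                (cx,cy),(w,h),an=cv2.minAreaRect(ps)
                print(label,ce[k].round(0),st[k,4],'med',np.median(q,0).round(0),'rect',round(cx),round(cy),round(w),round(h),round(an),'z',q[:,2].min().round(),q[:,2].max().round())
    z=P[...,2]
    blobs(ok&(z>16)&(z<27)&(hsv[...,1]>50)&(hsv[...,0]<30),'bar')
    blobs(ok&(z>25)&(z<34)&(hsv[...,1]<50),'ctl')
    blobs(ok&(z>58)&(z<70)&(hsv[...,2]<70),'grip',10)
    blobs(ok&(z>97)&(z<108)&(hsv[...,1]<50),'plate')
    blobs(ok&(z>125)&(z<145)&(hsv[...,1]>80),'knob',10)
    blobs(ok&(z<8)&(hsv[...,1]>100)&(hsv[...,0]<20),'mat',50)
    blobs(ok&(z>55)&(z<64)&(hsv[...,1]<60),'jar')
    blobs(ok&(z>95)&(z<106)&(hsv[...,1]>40),'candle')
    # rectified control crop at z=30
E
python3 m.py
```

```text
scene
bar [212. 212.] 217 med [568. -76.  23.] rect 566 -78 69 34 26 z 16.0 26.0
bar [149. 215.] 47 med [ 704. -190.   23.] rect 701 -196 20 66 67 z 16.0 27.0
bar [294. 219.] 243 med [424. 110.  22.] rect 422 109 35 68 82 z 16.0 26.0
bar [255. 251.] 301 med [577. 111.  22.] rect 575 110 69 34 25 z 16.0 26.0
ctl [204. 253.] 1777 med [680.  34.  30.] rect 675 21 203 82 78 z 25.0 34.0
ctl [344. 301.] 117 med [551. 366.  30.] rect 532 365 31 131 41 z 25.0 34.0
ctl [259. 315.] 105 med [707. 257.  30.] rect 698 246 31 65 46 z 25.0 34.0
grip [380. 204.] 28 med [247. 266.  65.] rect 242 262 47 6 51 z 58.0 70.0
grip [404. 221.] 118 med [260. 344.  64.] rect 249 349 20 99 25 z 58.0 70.0
grip [204. 246.] 18 med [680.  39.  67.] rect 679 40 5 24 76 z 65.0 69.0
grip [206. 250.] 59 med [682.  52.  65.] rect 683 51 12 29 80 z 59.0 68.0
plate [350. 258.] 3722 med [491. 329. 102.] rect 480 320 180 177 29 z 97.0 107.0
knob [351. 247.] 174 med [486. 322. 138.] rect 482 320 33 29 34 z 126.0 141.0
mat [161. 179.] 762 med [ 576. -326.    4.] rect 579 -331 215 85 88 z -1.0 8.0
mat [199. 174.] 352 med [ 473
[... 829 characters left out ...]
 [171. 194.] 34 med [673.  54.  62.] rect 673 53 26 14 22 z 58.0 67.0
plate [206. 138.] 155 med [ 681. -214.  102.] rect 684 -220 64 60 13 z 97.0 106.0
plate [196. 278.] 5762 med [469. 337. 103.] rect 477 321 180 179 89 z 97.0 108.0
knob [194. 258.] 97 med [477. 323. 140.] rect 477 322 26 25 11 z 138.0 142.0
jar [207. 152.] 60 med [ 672. -193.   60.] rect 678 -200 71 26 21 z 55.0 64.0
jar [129. 240.] 432 med [680. 237.  61.] rect 682 234 58 60 35 z 55.0 64.0
jar [201. 322.] 256 med [437. 394.  60.] rect 455 379 153 47 20 z 55.0 64.0
candle [206. 138.] 138 med [ 681. -210.  102.] rect 686 -216 56 55 44 z 95.0 105.0
candle [332. 310.] 334 med [237. 343.  98.] rect 231 319 61 162 0 z 95.0 100.0
```

```bash
cat > m2.py <<'E'
from h import *
f=np.load('f0.npz')
tiles=[]
for nm,a in (('scene',f['a']),('side',f['b'])):
    i=viewer.camera_info(nm); K=np.array(i['mtx']);C=np.array(i['cam_to_world']);W=np.linalg.inv(C)
    X,Y=np.meshgrid(np.linspace(580,780,400),np.linspace(-100,140,480)) # 0.5mm/px: col->x,row->y
    p=np.c_[X.ravel(),Y.ravel(),np.full(X.size,30.)]
    uv,_=cv2.projectPoints(p,cv2.Rodrigues(W[:3,:3])[0],W[:3,3],K,np.array([i['k1'],0,0,0.]))
    m=uv.reshape(480,400,2).astype(np.float32)
    tiles.append(cv2.remap(a,m[...,0],m[...,1],cv2.INTER_CUBIC))
    c=dict(K=K,k1=i['k1'],C=C); hsv=cv2.cvtColor(a,cv2.COLOR_RGB2HSV)
    def plane_blobs(mask,z,lab,mn):
        n,l,st,ce=cv2.connectedComponentsWithStats(mask.astype(np.uint8))
        for k in range(1,n):
            if st[k,4]<mn: continue
            v,u=np.nonzero(l==k); q=plane(np.c_[u,v],z,c)[:,:2].astype(np.float32)
            if q[:,0].min()<150 or q[:,0].max()>1000: continue
            r=cv2.minAreaRect(q); print(nm,lab,ce[k].round(),st[k,4],np.round(r[0]),np.round(r[1]),round(r[2]))
    plane_blobs((hsv[...,0]<16)&(hsv[...,1]>85),3,'mat',400)
    plane_blobs((hsv[...,0]>10)&(hsv[...,0]<28)&(hsv[...,1]>55),11,'tan',100)
save('ctl',np.hstack(tiles))
E
python3 m2.py
```

```text
scene mat [162. 179.] 813 [ 577. -333.] [215.  92.] 89
scene tan [34. 53.] 229 [  493. -1860.] [472.  84.] 78
scene tan [100. 107.] 1341 [ 497. -938.] [297. 207.] 0
scene tan [ 60. 120.] 212 [ 680. -941.] [207.  50.] 78
scene tan [194. 157.] 144 [ 423. -337.] [122.  37.] 2
scene tan [158. 181.] 1109 [ 611. -326.] [220. 152.] 89
scene tan [199. 174.] 400 [ 478. -255.] [148.  65.] 31
scene tan [294. 220.] 226 [418. 106.] [42. 75.] 85
scene tan [255. 251.] 264 [572. 106.] [78. 36.] 27
side tan [326. 105.] 200 [ 375. -857.] [ 52. 248.] 89
side tan [266. 156.] 1598 [ 511. -316.] [223. 219.] 15
side tan [350. 167.] 129 [ 230. -306.] [91. 32.] 35
```

View pics/ctl.png

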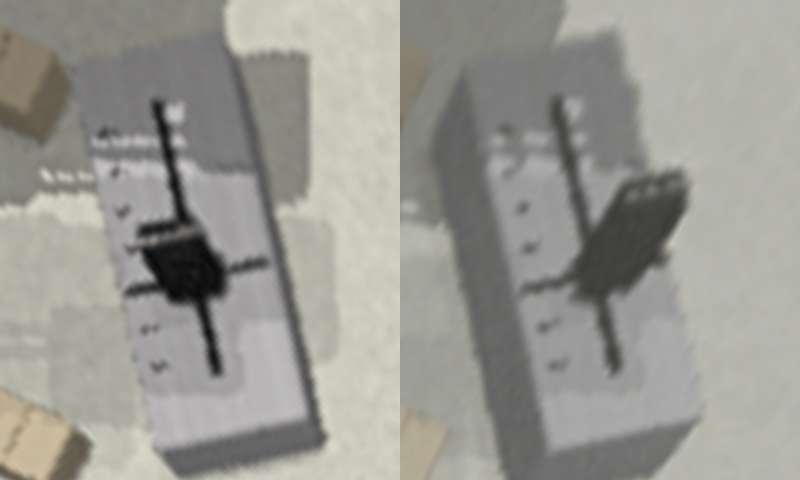

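The rectified crop shows the long cross lines at (140,291) and (250,265). The slot runs from (157,100) to (217,375), so the long line is nearer the +y world end and off is the -y end, at about (660,-38). The grip starts at about (679,46).

For the first reach, two things could be mistaken for what I want: the green pot, and the shelf candles for wax bars. I choose the control at (204,253), and the crop above confirms it.

```bash
cat > w.py <<'E'
import sys
from h import *
# args: x,y,zgrasp,closing-angle-deg (direction the fingers close along) ...
T=tool()
print('tcp',T[:3,3].round(1),'w',round(monitor.state()['width'],1))
for a in sys.argv[1:]:
    x,y,z,*r=map(float,a.split(','))
    v=T[:3,:3].T@(np.array([x,y,z+51])-T[:3,3])/750
    ang=np.arctan2(T[1,1],T[0,1]) ; rv=np.zeros(3)
    yw=ang
    if r:
        dlt=(np.radians(r[0])-ang+np.pi/2)%np.pi-np.pi/2; yw=ang+dlt
    G=np.c_[[-np.sin(yw),np.cos(yw),0],[np.cos(yw),np.sin(yw),0],[0,0,-1]]
    # right-handed: x = y cross z
    G[:,0]=np.cross(G[:,1],G[:,2])
    rv=R.from_matrix(T[:3,:3].T@G).as_rotvec()/(2*np.pi)
    print(a,'->',v.round(4),rv.round(4))
E
python3 w.py 678.5,46,120,-12.3 678.5,46,56,-12.3
```

```text
tcp [624.8  -0.  291.5] w 87.0
678.5,46,120,-12.3 -> [0.0614 0.0719 0.1606] [-0.0002  0.      0.0342]
678.5,46,56,-12.3 -> [0.0614 0.072  0.246 ] [-0.0002  0.      0.0342]
```

```bash
python3 -m jog '[0.03,0.036,0.08,0,0,0.017, 0.0614,0.072,0.13,0,0,0.034, 0.0614,0.072,0.161,0,0,0.0342, 0.0614,0.072,0.161,0,0,0.0342, 0.0614,0.072,0.161,0,0,0.0342]' 1; python3 - <<'E'
from h import *
p,d,c=grab('wrist'); save('w1',p); np.savez('w1.npz',p=p,d=d,C=c['C'])
P=cloud(d,c); v=cv2.cvtColor(p,cv2.COLOR_RGB2HSV)[...,2]
m=(P[...,2]>60)&(P[...,2]<70)&(d>0)
n,l,st,ce=cv2.connectedComponentsWithStats(m.astype(np.uint8))
for k in range(1,n):
    if st[k,4]>100:
        r=cv2.minAreaRect(P[l==k][:,:2].astype(np.float32)); print(ce[k].round(),st[k,4],r)
E
```

```text
clock: 0.72
ee_pos: [679.4, 45.5, 172.9]
tcp_rot: [3.14, -0.0, 1.355]
force: [0.2, -0.1, 0.1]
width: 87.4
grasp_force: 0.0
[254. 210.] 1224 ((679.2141723632812, 47.37626266479492), (19.685834884643555, 29.99976921081543), 77.70767974853516)
```

View pics/w1.png

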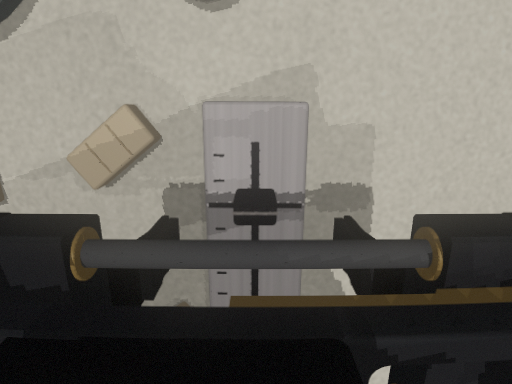

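The wrist view shows the grip at (254,200), between the fingers, with the long line at row 205 just beneath it. Measured centre is (679.2,47.4).

```bash
python3 -m jog '[0.002,0,0.045,0,0,0, 0.002,0,0.07,0,0,0, 0.002,0,0.088,0,0,0, 0.002,0,0.088,0,0,0]' && python3 -m jog '[0,0,0,0,0,0, 0,0,0,0,0,0, 0,0,0,0,0,0, 0,0,0,0,0,0, 0,0,0,0,0,0, 0,0,0,0,0,0]' 0.2; python3 w.py 660.5,-38,56,-12.3
```

```text
clock: 1.27
ee_pos: [679.1, 47.3, 105.0]
tcp_rot: [-3.141, 0.0, 1.356]
force: [1.3, -0.1, 0.6]
width: 86.9
grasp_force: 0.0
clock: 2.02
ee_pos: [679.4, 47.5, 105.6]
tcp_rot: [3.141, -0.0, 1.356]
force: [-0.4, -0.8, -0.0]
width: 34.8
grasp_force: 0.0
tcp [679.4  47.5 105.6] w 34.8
660.5,-38,56,-12.3 -> [-0.1168 -0.0003 -0.0019] [ 0. -0. -0.]
```

```bash
python3 -m jog '[0,0,0,0,0,0, 0,0,0,0,0,0, 0,0,0,0,0,0, 0,0,0,0,0,0]' 0.2 && python3 -m jog '[-0.02,0,0,0,0,0, -0.04,0,0,0,0,0, -0.06,0,0,0,0,0, -0.08,0,0,0,0,0, -0.1,0,0,0,0,0, -0.113,0,0,0,0,0, -0.12,0,0,0,0,0, -0.12,0,0,0,0,0]'
```

```text
clock: 2.52
ee_pos: [679.3, 47.6, 105.5]
tcp_rot: [-3.141, -0.0, 1.356]
force: [-2.3, -0.1, 2.0]
width: 29.7
grasp_force: 30.0
clock: 3.52
ee_pos: [660.4, -36.6, 105.5]
tcp_rot: [-3.141, -0.006, 1.359]
force: [0.7, 14.7, -0.6]
width: 29.8
grasp_force: 30.0
```

Pushing against the stop now: 14.7 N after 86 mm of travel, which is the off end. I'll release and lift.

```bash
python3 -m jog '[0.008,0,0,0,0,0, 0.008,0,0,0,0,0, 0.008,0,0,0,0,0, 0.008,0,0,0,0,0, 0.008,0,-0.03,0,0,0, 0.008,0,-0.08,0,0,0, 0.008,0,-0.16,0,0,0, 0.008,0,-0.2,0,0,0]' 0.75; python3 - <<'E'
from h import *
p,d,c=grab('scene')
P=cloud(d,c); m=(P[...,2]>60)&(P[...,2]<70)&(d>0)&(abs(P[...,0]-665)<40)&(abs(P[...,1])<110)
print(np.median(P[m],0),m.sum())
E
python3 w.py 479,320.5,230,33 479,320.5,127,33
```

```text
clock: 4.53
ee_pos: [662.2, -35.0, 259.4]
tcp_rot: [3.137, -0.001, 1.355]
force: [0.2, -0.4, 0.1]
width: 65.3
grasp_force: 0.0
[662.83896127 -35.86758212  66.02092015] 80
tcp [663.1 -35.  262.8] w 64.9
479,320.5,230,33 -> [ 0.4106 -0.3409 -0.0264] [ 0.0013  0.0003 -0.126 ]
479,320.5,127,33 -> [ 0.4104 -0.3421  0.1109] [ 0.0013  0.0003 -0.126 ]
```

```bash
python3 - <<'E'
from h import *
p,d,c=grab('wrist')
P=cloud(d,c)
m=(P[...,2]>60)&(P[...,2]<70)&(d>0)&(abs(P[...,0]-665)<40)&(abs(P[...,1])<110)
print(m.sum(),cv2.minAreaRect(P[m][:,:2].astype(np.float32)))
ok=(P[...,2]>15)&(P[...,2]<28)&(d>0)
m=(P[...,2]>26)&(P[...,2]<34)&(d>0)&(abs(P[...,0]-673)<80)&(abs(P[...,1]-20)<130)
print(m.sum(),cv2.minAreaRect(P[m][:,:2].astype(np.float32)))
E
```

```text
610 ((660.6482543945312, -35.966739654541016), (19.096445083618164, 30.142812728881836), 77.50486755371094)
14145 ((673.7048950195312, 21.678672790527344), (199.41787719726562, 80.41437530517578), 77.28075408935547)
```

Heat measures 0.001 m, so the control is off. The box centre is (673.7,21.7), which puts the mark at about (678,41). Going to the lid without turning the tool.

```bash
python3 -m jog '[0.05,-0.042,-0.01,0,0,0, 0.11,-0.09,-0.03,0,0,0, 0.17,-0.14,-0.03,0,0,0, 0.23,-0.19,-0.03,0,0,0, 0.29,-0.24,-0.03,0,0,0, 0.35,-0.29,-0.03,0,0,0, 0.41,-0.341,-0.026,0,0,0, 0.41,-0.341,-0.026,0,0,0]'; python3 - <<'E'
from h import *
p,d,c=grab('wrist'); save('w2',p)
P=cloud(d,c)
for lo,hi in ((132,142),(98,105)):
    m=(P[...,2]>lo)&(P[...,2]<hi)&(d>0)&(np.hypot(P[...,0]-479,P[...,1]-320)<110)
    q=P[m][:,:2].astype(np.float32); print(m.sum(),cv2.minEnclosingCircle(q),q.mean(0))
E
python3 w.py 479,320.5,200 479,320.5,127
```

```text
clock: 5.62
ee_pos: [473.6, 325.0, 274.0]
tcp_rot: [-3.139, -0.001, 1.364]
force: [-0.3, -0.4, 0.7]
width: 65.2
grasp_force: 0.0
1402 ((478.9212951660156, 322.0243835449219), 16.8208065032959) [479.18875 323.23886]
23999 ((479.5710754394531, 321.1961669921875), 89.95148468017578) [483.15295 339.9072 ]
tcp [475.6 322.1 274.1] w 65.3
479,320.5,200 -> [-0.0011  0.0049  0.0308] [-0.0002  0.0001  0.    ]
479,320.5,127 -> [-0.001   0.005   0.1281] [-0.0002  0.0001  0.    ]
```

View pics/w2.png

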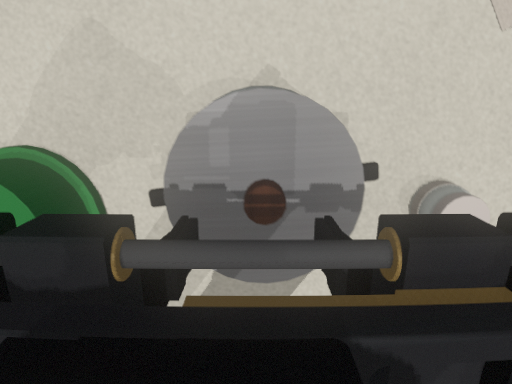

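The wrist view shows the knob at (265,203), between the fingers. The lid centre is (479.3,321.5) with radius 90, as specified. Descending.

```bash
python3 -m jog '[0,0.005,0.05,0,0,0, 0,0.005,0.09,0,0,0, 0,0.005,0.115,0,0,0, 0,0.005,0.128,0,0,0, 0,0.005,0.128,0,0,0]' && python3 -m jog '[0,0,0,0,0,0, 0,0,0,0,0,0, 0,0,0,0,0,0, 0,0,0,0,0,0, 0,0,0,0,0,0, 0,0,0,0,0,0]' 0.2 && python3 -m jog '[0,0,-0.01,0,0,0, 0,0,-0.03,0,0,0, 0,0,-0.06,0,0,0, 0,0,-0.1,0,0,0, 0,0,-0.14,0,0,0, 0,0,-0.16,0,0,0]'; python3 w.py 511,-316,230
```

```text
clock: 6.3
ee_pos: [481.0, 319.4, 179.0]
tcp_rot: [-3.142, 0.0, 1.356]
force: [-0.5, 0.3, -0.3]
width: 65.1
grasp_force: 0.0
clock: 7.05
ee_pos: [480.5, 319.8, 179.2]
tcp_rot: [-3.141, -0.0, 1.356]
force: [-2.9, -0.4, 4.5]
width: 33.1
grasp_force: 30.0
clock: 7.8
ee_pos: [481.3, 319.8, 301.5]
tcp_rot: [3.139, -0.002, 1.356]
force: [0.1, -0.3, -2.8]
width: 33.4
grasp_force: 30.0
tcp [481.3 319.8 301.5] w 33.4
511,-316,230 -> [-0.8198  0.2196  0.0261] [ 0.0003 -0.0003  0.    ]
```

```bash
python3 -m jog '[-0.03,0.008,0,0,0,0, -0.08,0.02,0,0,0,0, -0.14,0.037,0,0,0,0, -0.2,0.053,0,0,0,0, -0.26,0.07,0,0,0,0, -0.32,0.086,0,0,0,0, -0.38,0.102,0,0,0,0, -0.41,0.11,0,0,0,0]' && python3 -m jog '[-0.04,0.01,0,0,0,0, -0.1,0.027,0,0,0,0, -0.16,0.043,0,0,0,0, -0.22,0.059,0,0,0,0, -0.28,0.075,0,0,0,0, -0.34,0.091,0,0,0,0, -0.39,0.104,0,0,0,0, -0.41,0.11,0,0,0,0]' && python3 -m jog '[0,0,0,0,0,0, 0,0,0,0,0,0]'; python3 - <<'E'
from h import *
p,d,c=grab('scene'); q,e,c2=grab('side'); 
for nm,p,d,c in (('sc',p,d,c),('si',q,e,c2)):
    P=cloud(d,c); hsv=cv2.cvtColor(p,cv2.COLOR_RGB2HSV)
    m=(abs(P[...,2])<12)&(d>0)&(hsv[...,0]<16)&(hsv[...,1]>85)&(np.hypot(P[...,0]-511,P[...,1]+316)<135)
    print(nm,m.sum(),cv2.minEnclosingCircle(P[m][:,:2].astype(np.float32)))
save('both3',np.hstack([p,q])[:, :]); cv2.imwrite('pics/s3.png',cv2.resize(cv2.imread('pics/both3.png'),(800,300)))
E
python3 w.py 511,-316,230 511,-316,45
```

```text
clock: 8.8
ee_pos: [495.5, -1.4, 298.9]
tcp_rot: [-3.141, 0.001, 1.353]
force: [0.0, 1.2, -3.4]
width: 33.0
grasp_force: 30.0
clock: 9.8
ee_pos: [509.9, -318.9, 298.6]
tcp_rot: [-3.141, 0.001, 1.353]
force: [0.5, -0.1, -3.2]
width: 33.1
grasp_force: 30.0
clock: 10.05
ee_pos: [511.3, -314.7, 298.9]
tcp_rot: [-3.141, -0.001, 1.358]
force: [0.5, -0.1, -2.8]
width: 33.4
grasp_force: 30.0
sc 1965 ((518.9385375976562, -328.6269836425781), 114.58168029785156)
si 101 ((514.7021484375, -326.7237548828125), 109.58599853515625)
tcp [ 511.3 -314.9  299.1] w 32.8
511,-316,230 -> [-0.0016 -0.0001  0.0242] [ 0.     -0.0001  0.    ]
511,-316,45 -> [-1.800e-03 -2.000e-04  2.708e-01] [ 0.     -0.0001  0.    ]
```

```bash
python3 - <<'E'
from h import *
p,d,c=grab('wrist'); save('w3',p); P=cloud(d,c)
z=P[...,2]; hsv=cv2.cvtColor(p,cv2.COLOR_RGB2HSV)
m=(abs(z-4)<6)&(d>0)&(hsv[...,0]<16)&(hsv[...,1]>85); q=P[m][:,:2].astype(np.float32)
if m.sum(): print(cv2.minEnclosingCircle(q), m.sum())
E
```

```text
(no output)
```

View pics/w3.png

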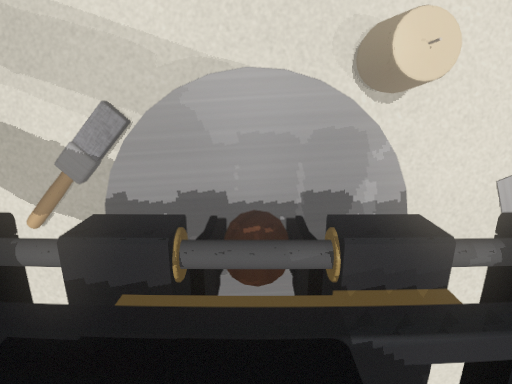

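The wrist view shows the lid level in the grip, with the candle at (410,50) and the brush at (80,165), both clear. The scene camera puts the mat at (519,-328.6) with radius 114.6. Lowering onto it.

```bash
python3 -m jog '[-0.015,0.0124,0.05,0,0,0, -0.015,0.0124,0.11,0,0,0, -0.015,0.0124,0.17,0,0,0, -0.015,0.0124,0.22,0,0,0, -0.015,0.0124,0.25,0,0,0, -0.015,0.0124,0.265,0,0,0, -0.015,0.0124,0.272,0,0,0, -0.015,0.0124,0.274,0,0,0]' && python3 -m jog '[0,0,0,0,0,0, 0,0,0.001,0,0,0]'
```

```text
clock: 11.2
ee_pos: [518.0, -329.5, 94.2]
tcp_rot: [3.14, 0.0, 1.356]
force: [-0.6, 0.2, -3.0]
width: 33.3
grasp_force: 30.0
clock: 11.45
ee_pos: [517.9, -329.6, 93.5]
tcp_rot: [3.14, 0.0, 1.356]
force: [-0.1, 0.2, -3.0]
width: 33.2
grasp_force: 30.0
```

```bash
python3 -m jog '[0,0,0.0015,0,0,0, 0,0,0.003,0,0,0, 0,0,0.003,0,0,0]' && python3 -m jog '[0,0,0,0,0,0, 0,0,0,0,0,0, 0,0,0,0,0,0, 0,0,0,0,0,0, 0,0,-0.03,0,0,0, 0,0,-0.08,0,0,0, 0,0,-0.14,0,0,0, 0,0,-0.2,0,0,0]' 0.8; python3 - <<'E'
from h import *
for nm in ('scene','side'):
    p,d,c=grab(nm); P=cloud(d,c)
    m=(abs(P[...,2]-14)<6)&(d>0)&(np.hypot(P[...,0]-518,P[...,1]+328)<105)
    hsv=cv2.cvtColor(p,cv2.COLOR_RGB2HSV); m&=hsv[...,1]<60
    m=cv2.morphologyEx(m.astype(np.uint8),cv2.MORPH_OPEN,np.ones((3,3)))>0
    q=P[m]; print(nm,m.sum(),cv2.minEnclosingCircle(q[:,:2].astype(np.float32)),np.median(q[:,2]))
    A=np.c_[q[:,:2],np.ones(len(q))]; print(np.linalg.lstsq(A,q[:,2],rcond=None)[0].round(3))
    # bars
    z=P[...,2]; hsv=cv2.cvtColor(p,cv2.COLOR_RGB2HSV)
    b=((z>17)&(z<27)&(hsv[...,1]>45)&(hsv[...,0]<30)&(d>0)&(P[...,0]>250)&(P[...,0]<950)&(abs(P[...,1])<500)).astype(np.uint8)
    n,l,st,ce=cv2.connectedComponentsWithStats(b)
    for k in range(1,n):
        if st[k,4]>60:
            r=cv2.minAreaRect(P[l==k][:,:2].astype(np.float32)); print(nm,'bar',ce[k].round(),st[k,4],np.round(r[0]),np.round(r[1]),round(r[2]))
    if nm=='side': save('side4',p)
E
```

```text
clock: 11.82
ee_pos: [517.7, -329.5, 91.4]
tcp_rot: [3.141, -0.0, 1.356]
force: [-2.6, 2.5, 5.5]
width: 33.5
grasp_force: 30.0
clock: 12.82
ee_pos: [517.4, -329.3, 241.9]
tcp_rot: [3.142, -0.0, 1.356]
force: [0.4, -0.6, -1.0]
width: 69.8
grasp_force: 0.0
scene 1329 ((519.8958129882812, -330.18994140625), 92.11393737792969) 15.028818850645507
[-1.0000e-03 -4.0000e-03  1.4545e+01]
scene bar [212. 212.] 220 [565. -79.] [68. 35.] 26
scene bar [294. 219.] 243 [422. 107.] [36. 70.] 81
scene bar [255. 250.] 300 [574. 110.] [70. 34.] 25
side 931 ((515.3629150390625, -329.3487548828125), 92.37947845458984) 15.532570747154637
[ 1.0000e-03 -4.0000e-03  1.3591e+01]
```

View pics/side4.png

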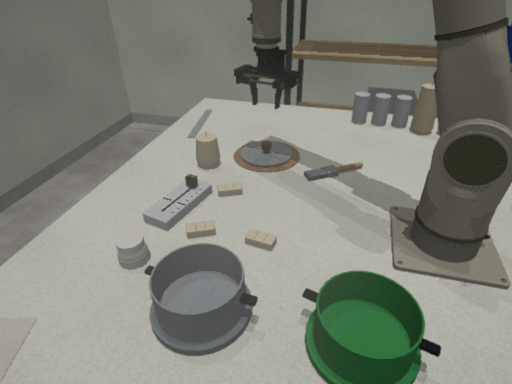

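The side view shows the lid level on the mat at (267,153), the grip at the off end at (191,181), and three bars at (230,189), (201,229) and (261,239). The open pot is at (198,290). Now measuring the pot rim and approaching bar A.

```bash
python3 - <<'E'
from h import *
for nm in ('scene','side'):
    p,d,c=grab(nm); P=cloud(d,c); hsv=cv2.cvtColor(p,cv2.COLOR_RGB2HSV)
    m=(abs(P[...,2]-97)<4)&(d>0)&(np.hypot(P[...,0]-479,P[...,1]-321)<100)&(hsv[...,1]<70)
    print(nm,m.sum(),cv2.minEnclosingCircle(P[m][:,:2].astype(np.float32)))
E
python3 w.py 566,-78,120,-64 566,-78,21,-64
```

```text
scene 460 ((479.80926513671875, 319.7215576171875), 86.66910552978516)
side 822 ((477.9393310546875, 321.7862854003906), 86.43209075927734)
tcp [ 517.8 -329.5  241.1] w 69.6
566,-78,120,-64 -> [ 0.3414 -0.0089  0.0934] [ 3.000e-04 -1.000e-04  1.436e-01]
566,-78,21,-64 -> [ 0.3414 -0.0091  0.2254] [ 3.000e-04 -1.000e-04  1.436e-01]
```

```bash
python3 -m jog '[0.05,0,0,0,0,0.025, 0.12,-0.003,0,0,0,0.05, 0.19,-0.005,0.02,0,0,0.075, 0.26,-0.007,0.05,0,0,0.1, 0.32,-0.009,0.08,0,0,0.125, 0.3414,-0.009,0.093,0,0,0.1436, 0.3414,-0.009,0.093,0,0,0.1436, 0.3414,-0.009,0.093,0,0,0.1436]' 1; cat > bar.py <<'E'
from h import *
p,d,c=grab('wrist'); P=cloud(d,c); z=P[...,2]; hsv=cv2.cvtColor(p,cv2.COLOR_RGB2HSV)
b=((z>17)&(z<27)&(hsv[...,1]>40)&(hsv[...,0]<32)&(d>0)&(P[...,0]>250)&(P[...,0]<950)).astype(np.uint8)
n,l,st,ce=cv2.connectedComponentsWithStats(b)
for k in range(1,n):
    if st[k,4]>150:
        r=cv2.minAreaRect(P[l==k][:,:2].astype(np.float32)); print('bar',ce[k].round(),st[k,4],np.round(r[0],1),np.round(r[1]),round(r[2],1))
E
python3 bar.py; python3 w.py 566,-78,21,-64
```

```text
clock: 14.02
ee_pos: [565.2, -79.2, 170.6]
tcp_rot: [3.141, 0.001, 0.455]
force: [-0.2, -0.6, -0.9]
width: 87.0
grasp_force: 0.0
bar [43. 82.] 4259 [573.7 108.8] [70. 37.] 25.1
bar [446. 132.] 432 [ 678.5 -194.1] [67. 21.] 20.3
bar [255. 196.] 3502 [563.6 -78.8] [69. 36.] 25.3
tcp [565.3 -79.4 170.9] w 86.7
566,-78,21,-64 -> [ 0.0016 -0.0014  0.1319] [0.0001 0.     0.    ]
```

```bash
python3 -m jog '[-0.0015,-0.0015,0.05,0,0,0, -0.0015,-0.0015,0.095,0,0,0, -0.0015,-0.0015,0.12,0,0,0, -0.0015,-0.0015,0.1315,0,0,0, -0.0015,-0.0015,0.1315,0,0,0]' && python3 -m jog '[0,0,0,0,0,0, 0,0,0,0,0,0, 0,0,0,0,0,0, 0,0,0,0,0,0, 0,0,0,0,0,0, 0,0,0,0,0,0]' 0.2 && python3 -m jog '[0,0,-0.01,0,0,0, 0,0,-0.04,0,0,0, 0,0,-0.09,0,0,0, 0,0,-0.15,0,0,0, 0,0,-0.18,0,0,0]'; python3 w.py 465,300,130,-64 493,342,130,-64
```

```text
clock: 14.7
ee_pos: [564.3, -77.6, 72.5]
tcp_rot: [3.141, -0.0, 0.454]
force: [-0.3, -0.2, 0.3]
width: 86.8
grasp_force: 0.0
clock: 15.45
ee_pos: [564.1, -77.3, 72.1]
tcp_rot: [3.141, -0.0, 0.454]
force: [-0.2, -1.3, -0.5]
width: 35.9
grasp_force: 30.0
clock: 16.08
ee_pos: [564.8, -77.5, 210.3]
tcp_rot: [3.14, -0.003, 0.453]
force: [-0.4, -0.3, -1.1]
width: 35.8
grasp_force: 30.0
tcp [564.8 -77.5 210.3] w 35.8
465,300,130,-64 -> [ 0.1007 -0.5108  0.0386] [ 0.0002 -0.0005 -0.0001]
493,342,130,-64 -> [ 0.1588 -0.5447  0.0388] [ 0.0002 -0.0005 -0.0001]
```

Gripped (36 mm) and lifted. Taking it to (489,299) in the pot.

```bash
python3 w.py 489.5,299.4,130,-64; python3 -m jog '[0.02,-0.07,0,0,0,0, 0.04,-0.14,0,0,0,0, 0.06,-0.21,0,0,0,0, 0.08,-0.28,0,0,0,0, 0.1,-0.35,0,0,0,0, 0.115,-0.42,0,0,0,0, 0.128,-0.48,0,0,0,0, 0.13,-0.5,0,0,0,0]'; python3 w.py 489.5,299.4,130,-64 489.5,299.4,62,-64
```

```text
tcp [564.8 -77.5 210.3] w 35.8
489.5,299.4,130,-64 -> [ 0.1297 -0.4957  0.0387] [ 0.0002 -0.0005 -0.0001]
clock: 17.08
ee_pos: [485.8, 305.7, 207.5]
tcp_rot: [-3.141, -0.0, 0.458]
force: [0.8, -0.7, -0.3]
width: 35.7
grasp_force: 30.0
tcp [485.8 305.7 207.5] w 35.7
489.5,299.4,130,-64 -> [0.0006 0.0098 0.0353] [-0.0002 -0.      0.0007]
489.5,299.4,62,-64 -> [0.0006 0.0099 0.126 ] [-0.0002 -0.      0.0007]
```

```bash
python3 -m jog '[0,0.005,0,0,0,0, 0,0.005,0.04,0,0,0, 0,0.005,0.09,0,0,0, 0,0.005,0.115,0,0,0, 0,0.005,0.125,0,0,0, 0,0.005,0.125,0,0,0]' && python3 -m jog '[0,0,0,0,0,0, 0,0,0,0,0,0, 0,0,-0.03,0,0,0, 0,0,-0.09,0,0,0, 0,0,-0.16,0,0,0, 0,0,-0.16,0,0,0]' 0.62; python3 w.py 574,109,120,-65
```

```text
clock: 17.82
ee_pos: [489.5, 298.8, 113.9]
tcp_rot: [3.141, -0.001, 0.453]
force: [-0.4, 0.6, -0.5]
width: 36.1
grasp_force: 30.0
clock: 18.58
ee_pos: [490.7, 300.3, 238.5]
tcp_rot: [-3.14, -0.009, 0.454]
force: [0.0, 0.4, 0.2]
width: 53.8
grasp_force: 0.0
tcp [490.7 300.3 238.5] w 53.8
574,109,120,-65 -> [-0.0128  0.2781  0.0895] [-0.0002 -0.0014  0.0028]
```

```bash
python3 -m jog '[0,0.06,0,0,0,0, -0.005,0.13,0,0,0,0, -0.01,0.2,0.02,0,0,0, -0.013,0.26,0.06,0,0,0, -0.013,0.278,0.089,0,0,0, -0.013,0.278,0.089,0,0,0, -0.013,0.278,0.089,0,0,0, -0.013,0.278,0.089,0,0,0]' 1; python3 bar.py; python3 w.py 574,109,21,-65
```

```text
clock: 19.58
ee_pos: [571.7, 108.9, 167.7]
tcp_rot: [-3.141, -0.002, 0.455]
force: [0.3, 0.2, 0.2]
width: 87.1
grasp_force: 0.0
bar [257. 194.] 3632 [573.4 109.6] [69. 36.] 25.9
tcp [571.8 108.7 167.7] w 87.2
574,109,21,-65 -> [0.0026 0.0009 0.1276] [-0.     -0.0003  0.003 ]
```

```bash
python3 -m jog '[0.0024,0,0.05,0,0,0, 0.0024,0,0.095,0,0,0, 0.0024,0,0.117,0,0,0, 0.0024,0,0.1276,0,0,0, 0.0024,0,0.1276,0,0,0]' && python3 -m jog '[0,0,0,0,0,0, 0,0,0,0,0,0, 0,0,0,0,0,0, 0,0,0,0,0,0, 0,0,0,0,0,0, 0,0,0,0,0,0]' 0.2 && python3 -m jog '[0,0,-0.01,0,0,0, 0,0,-0.04,0,0,0, 0,0,-0.09,0,0,0, 0,0,-0.15,0,0,0, 0,0,-0.18,0,0,0, 0,0,-0.18,0,0,0]'; python3 w.py 468.5,343,130,-64 468.5,343,68,-64
```

```text
clock: 20.25
ee_pos: [573.7, 108.5, 71.6]
tcp_rot: [3.141, -0.001, 0.454]
force: [-0.1, -0.2, 0.4]
width: 87.2
grasp_force: 0.0
clock: 21.0
ee_pos: [573.2, 108.3, 70.9]
tcp_rot: [-3.142, -0.0, 0.454]
force: [0.1, 0.4, -1.1]
width: 35.8
grasp_force: 30.0
clock: 21.75
ee_pos: [574.1, 108.5, 208.3]
tcp_rot: [3.141, -0.004, 0.454]
force: [0.5, -0.0, -0.3]
width: 35.8
grasp_force: 30.0
tcp [574.1 108.5 208.3] w 35.8
468.5,343,130,-64 -> [ 0.0103 -0.3428  0.0362] [ 0.0001 -0.0006 -0.    ]
468.5,343,68,-64 -> [ 0.0099 -0.3429  0.1189] [ 0.0001 -0.0006 -0.    ]
```

```bash
python3 -m jog '[0.002,-0.07,0,0,0,0, 0.004,-0.14,0,0,0,0, 0.006,-0.21,0,0,0,0, 0.008,-0.28,0,0,0,0, 0.01,-0.33,0,0,0,0, 0.01,-0.343,0,0,0,0, 0.01,-0.343,0,0,0,0, 0.01,-0.343,0.02,0,0,0]' && python3 -m jog '[0,0,0.04,0,0,0, 0,0,0.08,0,0,0, 0,0,0.097,0,0,0, 0,0,0.097,0,0,0, 0,0,0.097,0,0,0]' && python3 -m jog '[0,0,0,0,0,0, 0,0,0,0,0,0, 0,0,-0.03,0,0,0, 0,0,-0.09,0,0,0, 0,0,-0.16,0,0,0, 0,0,-0.16,0,0,0]' 0.62; python3 - <<'E'
from h import *
p,d,c=grab('wrist'); save('w5',p); P=cloud(d,c)
for r in (40,70):
  m=(np.hypot(P[...,0]-479,P[...,1]-321)<r)&(d>0); print(np.percentile(P[m][:,2],[1,50,95,99]).round())
E
python3 w.py 422,108,120,81.5
```

```text
clock: 22.75
ee_pos: [468.6, 341.5, 191.0]
tcp_rot: [3.141, -0.002, 0.451]
force: [0.2, 0.4, -1.0]
width: 35.9
grasp_force: 30.0
clock: 23.38
ee_pos: [467.8, 342.8, 119.1]
tcp_rot: [-3.141, -0.001, 0.453]
force: [-0.1, 0.2, -0.0]
width: 35.8
grasp_force: 30.0
clock: 24.12
ee_pos: [468.8, 344.0, 243.2]
tcp_rot: [-3.14, -0.008, 0.454]
force: [-0.2, 1.1, -0.2]
width: 53.4
grasp_force: 0.0
[ 21. 272. 292. 294.]
[ 21. 268. 293. 295.]
tcp [467.9 343.3 240.4] w 53.7
422,108,120,81.5 -> [-0.1929  0.2553  0.0915] [-0.0004 -0.0006  0.0958]
```

View pics/w5.png

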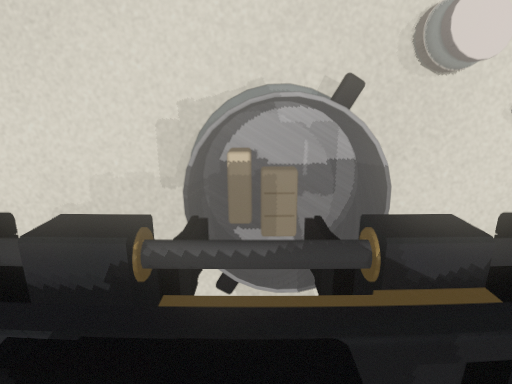

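The wrist view shows both bars inside the pot: one flat at (279,200), one on its edge at (240,187). Next is the last bar.

```bash
python3 -m jog '[-0.04,0.055,0,0,0,0.02, -0.08,0.11,0,0,0,0.045, -0.12,0.165,0.02,0,0,0.07, -0.16,0.22,0.05,0,0,0.095, -0.193,0.255,0.09,0,0,0.0958, -0.193,0.255,0.0915,0,0,0.0958, -0.193,0.255,0.0915,0,0,0.0958, -0.193,0.255,0.0915,0,0,0.0958]' 1; python3 bar.py; python3 w.py 422,108,21,81.5
```

```text
clock: 25.18
ee_pos: [421.3, 108.5, 170.0]
tcp_rot: [-3.141, -0.001, -0.147]
force: [0.0, 0.6, -0.1]
width: 86.8
grasp_force: 0.0
bar [258. 196.] 3508 [419.7 108.3] [36. 68.] 81.9
tcp [421.3 108.4 170. ] w 87.2
422,108,21,81.5 -> [0.0008 0.0005 0.1306] [-0.0001 -0.0001  0.0003]
```

```bash
python3 -m jog '[-0.001,0,0.05,0,0,0, -0.001,0,0.095,0,0,0, -0.001,0,0.12,0,0,0, -0.001,0,0.1306,0,0,0, -0.001,0,0.1306,0,0,0]' && python3 -m jog '[0,0,0,0,0,0, 0,0,0,0,0,0, 0,0,0,0,0,0, 0,0,0,0,0,0, 0,0,0,0,0,0, 0,0,0,0,0,0]' 0.2 && python3 -m jog '[0,0,-0.01,0,0,0, 0,0,-0.04,0,0,0, 0,0,-0.09,0,0,0, 0,0,-0.15,0,0,0, 0,0,-0.18,0,0,0, 0,0,-0.18,0,0,0]'; python3 w.py 479,321,130,-64 479,321,85,-64
```

```text
clock: 25.85
ee_pos: [420.3, 107.9, 71.7]
tcp_rot: [3.141, 0.0, -0.148]
force: [0.4, -0.5, -0.2]
width: 87.4
grasp_force: 0.0
clock: 26.6
ee_pos: [420.2, 107.5, 71.6]
tcp_rot: [-3.142, -0.0, -0.148]
force: [0.4, -0.2, 1.0]
width: 35.8
grasp_force: 30.0
clock: 27.35
ee_pos: [421.0, 107.8, 208.6]
tcp_rot: [-3.139, -0.003, -0.148]
force: [-0.0, -0.2, -1.1]
width: 36.3
grasp_force: 30.0
tcp [421.  107.8 208.6] w 36.3
479,321,130,-64 -> [ 0.0343 -0.2925  0.0376] [-0.0002 -0.0006 -0.0958]
479,321,85,-64 -> [ 0.0341 -0.2923  0.0976] [-0.0002 -0.0006 -0.0958]
```

```bash
python3 w.py 491,296,72,-64; python3 -m jog '[0.005,-0.05,0,0,0,-0.02, 0.015,-0.11,0,0,0,-0.045, 0.025,-0.17,0,0,0,-0.07, 0.035,-0.22,0,0,0,-0.09, 0.045,-0.25,0,0,0,-0.0958, 0.052,-0.262,0,0,0,-0.0958, 0.052,-0.262,0,0,0,-0.0958, 0.052,-0.262,0,0,0,-0.0958]'; python3 w.py 491,296,72,-64
```

```text
tcp [421.  107.8 208.6] w 36.3
491,296,72,-64 -> [ 0.0548 -0.2617  0.1149] [-0.0002 -0.0006 -0.0958]
clock: 28.35
ee_pos: [487.7, 294.9, 206.4]
tcp_rot: [3.141, 0.001, 0.452]
force: [0.1, -0.1, -0.3]
width: 35.5
grasp_force: 30.0
tcp [487.7 294.9 206.4] w 35.5
491,296,72,-64 -> [0.0047 0.0006 0.1112] [ 0.0001  0.0001 -0.0003]
```

```bash
python3 -m jog '[0.004,0,0.03,0,0,0, 0.004,0,0.08,0,0,0, 0.004,0,0.105,0,0,0, 0.004,0,0.1112,0,0,0, 0.004,0,0.1112,0,0,0]' && python3 -m jog '[0,0,0,0,0,0, 0,0,0,0,0,0, 0,0,-0.03,0,0,0, 0,0,-0.09,0,0,0, 0,0,-0.16,0,0,0, 0,0,-0.2,0,0,0]' 0.62 && python3 -m jog '[0,0.05,0,0,0,0, 0,0.11,0,0,0,0, 0,0.18,0,0,0,0, 0,0.2,0,0,0,0]'; python3 - <<'E'
from h import *
v=[]
for nm in ('scene','side'):
    p,d,c=grab(nm); P=cloud(d,c); z=P[...,2]
    m=(np.hypot(P[...,0]-479,P[...,1]-321)<72)&(d>0); print(nm,m.sum(),np.percentile(z[m],[5,50,95,100]).round())
    v.append(p)
save('s6',np.hstack(v)); cv2.imwrite('pics/s6.png',cv2.resize(cv2.imread('pics/s6.png'),(800,300),interpolation=cv2.INTER_AREA))
E
```

```text
clock: 28.98
ee_pos: [490.8, 297.5, 124.0]
tcp_rot: [-3.141, -0.001, 0.453]
force: [0.2, 0.1, -1.3]
width: 35.5
grasp_force: 30.0
clock: 29.72
ee_pos: [491.0, 297.8, 276.7]
tcp_rot: [-3.141, -0.004, 0.454]
force: [0.3, 0.7, -0.5]
width: 54.2
grasp_force: 0.0
clock: 30.22
ee_pos: [557.6, 158.7, 273.8]
tcp_rot: [3.14, -0.001, 0.449]
force: [-1.0, -0.6, 0.3]
width: 53.8
grasp_force: 0.0
scene 1472 [21. 44. 60. 61.]
side 2294 [22. 44. 60. 62.]
```

View pics/s6.png

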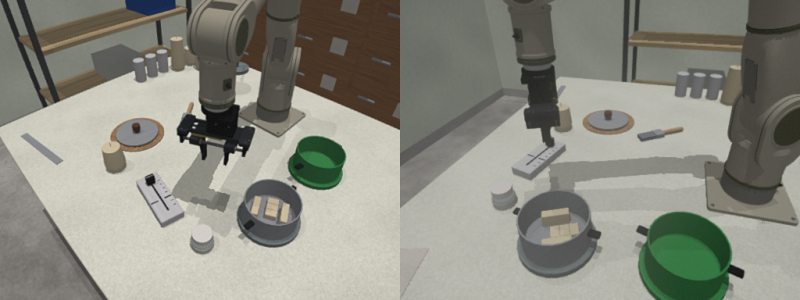

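Both views show three bars in the pot (highest point 62 mm) and none left on the bench. The lid is on the mat at (136,130) in the left half. Fetching it.

```bash
python3 w.py 518,-329.5,190; python3 -m jog '[-0.03,0.06,0,0,0,0, -0.06,0.13,0,0,0,0, -0.09,0.2,0,0,0,0, -0.12,0.27,0,0,0,0, -0.15,0.34,0,0,0,0, -0.18,0.41,0,0,0,0, -0.21,0.48,0,0,0,0, -0.24,0.52,0,0,0,0]' 0.75; python3 w.py 518,-329.5,150
```

```text
tcp [556.9 160.8 273.6] w 54.0
518,-329.5,190 -> [-0.3314  0.566   0.0436] [ 0.0001 -0.0001  0.    ]
clock: 31.32
ee_pos: [565.9, -267.4, 273.1]
tcp_rot: [-3.142, -0.0, 0.454]
force: [1.7, 0.5, 0.0]
width: 65.6
grasp_force: 0.0
tcp [ 565.9 -267.4  273.1] w 65.6
518,-329.5,150 -> [-0.0938  0.0464  0.0961] [-0. -0. -0.]
```

```bash
python3 -m jog '[-0.05,0.025,0,0,0,0, -0.0935,0.0464,0.04,0,0,0, -0.0935,0.0464,0.096,0,0,0, -0.0935,0.0464,0.096,0,0,0, -0.0935,0.0464,0.096,0,0,0]'; python3 - <<'E'
from h import *
p,d,c=grab('wrist'); P=cloud(d,c); z=P[...,2]
for lo,hi in ((44,54),(10,18)):
    m=(z>lo)&(z<hi)&(d>0)&(np.hypot(P[...,0]-518,P[...,1]+329)<100); q=P[m][:,:2].astype(np.float32)
    print(m.sum(),cv2.minEnclosingCircle(q),np.median(z[m]))
E
python3 w.py 518,-329.5,39.5
```

```text
clock: 31.95
ee_pos: [519.1, -327.6, 202.8]
tcp_rot: [3.141, -0.001, 0.456]
force: [0.4, 0.0, 1.1]
width: 65.3
grasp_force: 0.0
1237 ((518.93359375, -327.7500305175781), 16.78996467590332) 50.72807464599782
22104 ((518.4265747070312, -328.520751953125), 89.96170043945312) 14.089531517295967
tcp [ 519.2 -328.   203.1] w 65.4
518,-329.5,39.5 -> [-0.0026  0.0009  0.1502] [ 0.0003 -0.0003  0.    ]
```

```bash
python3 -m jog '[0,0,0.06,0,0,0, 0,0,0.11,0,0,0, 0,0,0.138,0,0,0, 0,0,0.149,0,0,0, 0,0,0.149,0,0,0]' && python3 -m jog '[0,0,0,0,0,0, 0,0,0,0,0,0, 0,0,0,0,0,0, 0,0,0,0,0,0, 0,0,0,0,0,0, 0,0,0,0,0,0]' 0.2 && python3 -m jog '[0,0,-0.01,0,0,0, 0,0,-0.04,0,0,0, 0,0,-0.1,0,0,0, 0,0,-0.16,0,0,0, 0,0,-0.22,0,0,0, 0,0,-0.27,0,0,0, 0,0,-0.28,0,0,0, 0,0,-0.28,0,0,0]'; python3 w.py 479,321,240
```

```text
clock: 32.62
ee_pos: [518.4, -328.8, 90.5]
tcp_rot: [3.141, -0.001, 0.454]
force: [0.5, -0.0, -0.4]
width: 65.7
grasp_force: 0.0
clock: 33.38
ee_pos: [517.7, -328.9, 89.7]
tcp_rot: [3.141, -0.0, 0.454]
force: [-0.2, 1.0, 3.5]
width: 33.2
grasp_force: 30.0
clock: 34.38
ee_pos: [517.3, -328.6, 298.7]
tcp_rot: [-3.141, 0.0, 0.454]
force: [-0.9, 0.0, -3.1]
width: 33.3
grasp_force: 30.0
tcp [ 517.3 -328.6  298.7] w 33.3
479,321,240 -> [ 0.3337 -0.8009  0.0107] [-0.0001  0.0001  0.    ]
```

```bash
python3 -m jog '[0.01,-0.03,0,0,0,0, 0.033,-0.08,0,0,0,0, 0.058,-0.14,0,0,0,0, 0.083,-0.2,0,0,0,0, 0.108,-0.26,0,0,0,0, 0.133,-0.32,0,0,0,0, 0.158,-0.38,0,0,0,0, 0.167,-0.4,0,0,0,0]' && python3 -m jog '[0.01,-0.03,0,0,0,0, 0.033,-0.08,0,0,0,0, 0.058,-0.14,0,0,0,0, 0.083,-0.2,0,0,0,0, 0.108,-0.26,0,0,0,0, 0.133,-0.32,0,0,0,0, 0.158,-0.38,0,0,0,0, 0.167,-0.4,0,0,0,0]' && python3 -m jog '[0,0,0,0,0,0, 0,0,0,0,0,0]'; python3 - <<'E'
from h import *
print(tool()[:3,3])
for nm in ('scene','side'):
    p,d,c=grab(nm); P=cloud(d,c); z=P[...,2]; hsv=cv2.cvtColor(p,cv2.COLOR_RGB2HSV)
    m=(z>200)&(z<240)&(d>0)&(np.hypot(P[...,0]-479,P[...,1]-321)<110)&(hsv[...,1]<60)&(hsv[...,2]>60)
    q=P[m]; A=np.c_[q[:,:2]-[479,321],np.ones(len(q))]
    for _ in range(3):
        s=np.linalg.lstsq(A,q[:,2],rcond=None)[0]; k=abs(A@s-q[:,2])<3; q,A=q[k],A[k]
    print(nm,s.round(3),len(q),cv2.minEnclosingCircle(q[:,:2].astype(np.float32)))
E
python3 w.py 479,321,240
```

```text
clock: 35.38
ee_pos: [497.6, -0.9, 297.5]
tcp_rot: [-3.14, 0.003, 0.458]
force: [0.4, -0.9, -3.6]
width: 33.3
grasp_force: 30.0
clock: 36.38
ee_pos: [478.5, 322.8, 297.4]
tcp_rot: [-3.141, 0.003, 0.457]
force: [-0.1, -0.9, -4.1]
width: 33.4
grasp_force: 30.0
clock: 36.62
ee_pos: [480.5, 318.1, 298.9]
tcp_rot: [3.14, 0.001, 0.451]
force: [-0.2, 0.5, -3.4]
width: 33.3
grasp_force: 30.0
[480.53592854 318.11250331 298.91578124]
scene [-2.00000e-03 -4.00000e-03  2.23618e+02] 3503 ((482.03662109375, 315.8193359375), 91.13338470458984)
side [-0.0000e+00 -4.0000e-03  2.2495e+02] 4823 ((479.0116882324219, 318.2709045410156), 90.26893615722656)
tcp [480.5 318.4 299.4] w 33.2
479,321,240 -> [-0.0002 -0.004   0.0112] [ 0.0001  0.     -0.    ]
```

The lid is level in the grip. Correcting about 4 mm and lowering.

```bash
python3 -m jog '[0,-0.005,0.03,0,0,0, 0,-0.005,0.07,0,0,0, 0,-0.005,0.11,0,0,0, 0,-0.005,0.135,0,0,0, 0,-0.005,0.145,0,0,0, 0,-0.005,0.148,0,0,0, 0,-0.005,0.148,0,0,0, 0,-0.005,0.148,0,0,0]' && python3 -m jog '[0,0,0.004,0,0,0, 0,0,0.008,0,0,0, 0,0,0.012,0,0,0, 0,0,0.012,0,0,0]'
```

```text
clock: 37.72
ee_pos: [478.5, 323.9, 189.3]
tcp_rot: [-3.141, -0.001, 0.454]
force: [-0.2, 0.1, -2.9]
width: 33.1
grasp_force: 30.0
clock: 38.22
ee_pos: [478.0, 323.6, 179.1]
tcp_rot: [3.141, 0.001, 0.454]
force: [-1.0, 0.5, -2.6]
width: 33.2
grasp_force: 30.0
```

```bash
python3 -m jog '[0,0.0033,0,0,0,0, 0,0.0033,0.002,0,0,0, 0,0.0033,0.004,0,0,0, 0,0.0033,0.004,0,0,0]'; python3 - <<'E'
from h import *
for nm in ('scene','side'):
    p,d,c=grab(nm); P=cloud(d,c); z=P[...,2]; hsv=cv2.cvtColor(p,cv2.COLOR_RGB2HSV)
    m=(z>96)&(z<110)&(d>0)&(np.hypot(P[...,0]-479,P[...,1]-321)<100)&(hsv[...,1]<60)&(hsv[...,2]>60)
    q=P[m]; A=np.c_[q[:,:2]-[479,321],np.ones(len(q))]
    s=np.linalg.lstsq(A,q[:,2],rcond=None)[0]
    print(nm,s.round(3),len(q),cv2.minEnclosingCircle(q[:,:2].astype(np.float32)))
E
```

```text
clock: 38.72
ee_pos: [479.4, 321.3, 177.6]
tcp_rot: [3.141, -0.001, 0.453]
force: [-3.9, -3.1, 8.2]
width: 33.2
grasp_force: 30.0
scene [-3.00000e-03  2.00000e-03  1.02484e+02] 2922 ((480.90203857421875, 321.4759826660156), 90.56945037841797)
side [ 1.00000e-03 -6.00000e-03  1.03201e+02] 4172 ((477.6152038574219, 321.54168701171875), 90.68209838867188)
```

Plate top is at about 102.5 mm, level and centred, with contact force, so the lid is seated. I'll release, rise and check.

```bash
python3 -m jog '[0,0,-0.002,0,0,0, 0,0,-0.002,0,0,0, 0,0,-0.002,0,0,0, 0,0,-0.002,0,0,0, 0,0,-0.03,0,0,0, 0,0,-0.08,0,0,0, 0,0,-0.13,0,0,0, 0,0,-0.14,0,0,0]' 0.8; python3 - <<'E'
from h import *
for nm in ('scene','side','wrist'):
    p,d,c=grab(nm); P=cloud(d,c); z=P[...,2]; hsv=cv2.cvtColor(p,cv2.COLOR_RGB2HSV)
    m=(z>94)&(z<112)&(d>0)&(np.hypot(P[...,0]-479,P[...,1]-321)<100)&(hsv[...,1]<60)&(hsv[...,2]>60)
    q=P[m]; A=np.c_[q[:,:2]-[479,321],np.ones(len(q))]
    s=np.linalg.lstsq(A,q[:,2],rcond=None)[0]
    print(nm,s.round(3),len(q),cv2.minEnclosingCircle(q[:,:2].astype(np.float32)))
E
python3 w.py 661,-36,160,-12.7
```

```text
clock: 39.83
ee_pos: [480.0, 322.0, 284.2]
tcp_rot: [-3.141, -0.004, 0.454]
force: [0.1, 0.2, 0.1]
width: 69.7
grasp_force: 0.0
scene [0.00000e+00 3.00000e-03 1.02359e+02] 3709 ((480.77362060546875, 321.3670349121094), 90.98991394042969)
side [ 0.00000e+00 -5.00000e-03  1.03143e+02] 5763 ((478.36248779296875, 321.71844482421875), 91.4439926147461)
wrist [3.00000e-03 1.00000e-03 1.02025e+02] 23462 ((479.9122619628906, 321.52325439453125), 90.2190933227539)
tcp [479.1 321.3 280.8] w 69.6
661,-36,160,-12.7 -> [0.0093 0.5345 0.0932] [-0.000e+00  1.000e-04 -1.425e-01]
```

```bash
python3 -m jog '[0,0.06,0,0,0,-0.02, 0.002,0.13,0,0,0,-0.045, 0.004,0.2,0,0,0,-0.07, 0.006,0.27,0,0,0,-0.095, 0.008,0.34,0.02,0,0,-0.12, 0.009,0.42,0.05,0,0,-0.1425, 0.009,0.5,0.08,0,0,-0.1425, 0.009,0.534,0.093,0,0,-0.1425]' 0.8 && python3 -m jog '[0,0,0,0,0,0, 0,0,0,0,0,0]'; python3 - <<'E'
from h import *
p,d,c=grab('wrist')
P=cloud(d,c)
for lo,hi in ((60,70),(26,34)):
    m=(P[...,2]>lo)&(P[...,2]<hi)&(d>0)&(abs(P[...,0]-670)<70)&(abs(P[...,1]-10)<125)
    print(m.sum(),cv2.minAreaRect(P[m][:,:2].astype(np.float32)))
E
python3 w.py 660.8,-36,56,-12.7
```

```text
clock: 40.98
ee_pos: [660.2, -39.9, 208.1]
tcp_rot: [-3.138, 0.003, 1.345]
force: [1.0, 0.2, 0.8]
width: 69.5
grasp_force: 0.0
clock: 41.22
ee_pos: [660.3, -34.4, 210.8]
tcp_rot: [-3.14, -0.0, 1.35]
force: [0.5, 0.4, -0.2]
width: 69.7
grasp_force: 0.0
885 ((660.292236328125, -36.0065803527832), (19.409460067749023, 30.40430450439453), 76.968017578125)
19814 ((673.6060180664062, 21.387176513671875), (197.64280700683594, 80.53717041015625), 77.18917083740234)
tcp [660.5 -33.9 211.4] w 69.5
660.8,-36,56,-12.7 -> [-0.0028  0.0011  0.1392] [-0.0001 -0.0001  0.0003]
```

```bash
python3 -m jog '[-0.002,0,0.05,0,0,0, -0.002,0,0.1,0,0,0, -0.002,0,0.128,0,0,0, -0.002,0,0.1385,0,0,0, -0.002,0,0.1385,0,0,0]' && python3 -m jog '[0,0,0,0,0,0, 0,0,0,0,0,0, 0,0,0,0,0,0, 0,0,0,0,0,0, 0,0,0,0,0,0, 0,0,0,0,0,0, 0,0,0,0,0,0]' 0.2 && python3 -m jog '[0.015,0,0,0,0,0, 0.033,0,0,0,0,0, 0.052,0,0,0,0,0, 0.071,0,0,0,0,0, 0.088,0,0,0,0,0, 0.1,0,0,0,0,0, 0.105,0,0,0,0,0, 0.105,0,0,0,0,0]' && python3 -m jog '[0.105,0,0,0,0,0]' 2>/dev/null >/dev/null; python3 w.py 678,41,56,-12.7
```

```text
clock: 41.9
ee_pos: [660.8, -36.7, 108.5]
tcp_rot: [3.141, -0.0, 1.349]
force: [0.5, -0.1, 1.1]
width: 69.5
grasp_force: 0.0
clock: 42.78
ee_pos: [660.3, -37.0, 107.9]
tcp_rot: [-3.141, -0.0, 1.349]
force: [-2.0, -0.4, 2.6]
width: 29.5
grasp_force: 30.0
clock: 43.78
ee_pos: [677.8, 41.3, 107.9]
tcp_rot: [-3.141, -0.001, 1.35]
force: [-3.8, 2.8, 5.0]
width: 29.7
grasp_force: 30.0
tcp [689.8  93.4 107.6] w 29.6
678,41,56,-12.7 -> [-0.0716  0.0006  0.0013] [-0.0007  0.0013 -0.0014]
```

My last extra row was a mistake: it pushed the grip past the mark. I'll release, measure again and bring it back.

```bash
python3 -c "
from h import *; s=monitor.state(); print(s['clock'],s['force'],s['grasp_force'])"; python3 -m jog '[0,0,0,0,0,0, 0,0,0,0,0,0, 0,0,0,0,0,0, 0,0,0,0,0,0, 0,0,-0.04,0,0,0, 0,0,-0.09,0,0,0, 0,0,-0.11,0,0,0, 0,0,-0.11,0,0,0]' 0.8;  python3 - <<'E'
from h import *
p,d,c=grab('wrist')
P=cloud(d,c)
for lo,hi in ((60,70),(26,34)):
    m=(P[...,2]>lo)&(P[...,2]<hi)&(d>0)&(abs(P[...,0]-670)<70)&(abs(P[...,1]-20)<125)
    print(m.sum(),cv2.minAreaRect(P[m][:,:2].astype(np.float32)))
p,d,c=grab('scene');P=cloud(d,c)
for lo,hi in ((60,70),(26,34)):
    m=(P[...,2]>lo)&(P[...,2]<hi)&(d>0)&(abs(P[...,0]-670)<70)&(abs(P[...,1]-20)<125)
    print(m.sum(),cv2.minAreaRect(P[m][:,:2].astype(np.float32)))
E
python3 w.py 686,79,56,-12.7
```

```text
43.9 [-11.63825711 -35.09900537   0.83922694] 29.97486714273691
clock: 44.9
ee_pos: [692.0, 100.4, 191.1]
tcp_rot: [3.14, -0.001, 1.349]
force: [-0.4, -0.3, 0.7]
width: 69.9
grasp_force: 0.0
886 ((686.99267578125, 82.03060913085938), (17.461851119995117, 30.27410316467285), 76.89701843261719)
7418 ((682.3380737304688, 61.35346984863281), (119.6493148803711, 80.27860260009766), 77.53521728515625)
99 ((688.8027954101562, 79.62925720214844), (20.272186279296875, 30.085847854614258), 71.0898208618164)
1126 ((675.1084594726562, 20.68628692626953), (201.23704528808594, 81.43608093261719), 76.95569610595703)
tcp [691.  100.5 188.8] w 69.5
686,79,56,-12.7 -> [-0.0293  0.      0.1091] [-0.0003  0.0001 -0.    ]
```

```bash
python3 -m jog '[-0.028,0,0,0,0,0, -0.028,0,0.05,0,0,0, -0.028,0,0.09,0,0,0, -0.028,0,0.108,0,0,0, -0.028,0,0.108,0,0,0]' && python3 -m jog '[0,0,0,0,0,0, 0,0,0,0,0,0, 0,0,0,0,0,0, 0,0,0,0,0,0, 0,0,0,0,0,0, 0,0,0,0,0,0, 0,0,0,0,0,0]' 0.2; python3 w.py 678.1,41.1,56
```

```text
clock: 45.62
ee_pos: [686.4, 79.3, 108.4]
tcp_rot: [-3.14, 0.001, 1.348]
force: [-0.0, -0.8, -0.3]
width: 69.5
grasp_force: 0.0
clock: 46.5
ee_pos: [686.6, 80.4, 109.5]
tcp_rot: [-3.141, 0.0, 1.349]
force: [-5.7, 0.8, 5.1]
width: 29.8
grasp_force: 30.0
tcp [686.6  80.4 109.5] w 29.8
678.1,41.1,56 -> [-0.0536  0.0004  0.0033] [-0.0001  0.      0.    ]
```

40 mm back is -0.0533.

```bash
python3 -m jog '[-0.012,0,0,0,0,0, -0.027,0,0,0,0,0, -0.042,0,0,0,0,0, -0.0515,0,0,0,0,0, -0.0535,0,0,0,0,0, -0.0535,0,0,0,0,0, -0.0535,0,0,0,0,0, -0.0535,0,0,0,0,0]' && python3 -m jog '[0,0,0,0,0,0, 0,0,0,0,0,0, 0,0,0,0,0,0, 0,0,0,0,0,0, 0,0,-0.03,0,0,0, 0,0,-0.09,0,0,0, 0,0,-0.14,0,0,0, 0,0,-0.14,0,0,0]' 0.8;  python3 - <<'E'
from h import *
p,d,c=grab('wrist'); save('w9',p)
P=cloud(d,c); ctr=np.array([673.7,21.5]); u=np.array([.2215,.975])
m=(P[...,2]>60)&(P[...,2]<70)&(d>0)&(abs(P[...,0]-670)<70)&(abs(P[...,1]-20)<125)
r=cv2.minAreaRect(P[m][:,:2].astype(np.float32)); print(r, 60+(np.array(r[0])-ctr)@u)
out=[]
for nm in ('scene','side'):
    p,d,c=grab(nm); P=cloud(d,c); z=P[...,2]; hsv=cv2.cvtColor(p,cv2.COLOR_RGB2HSV)
    m=(z>94)&(z<112)&(d>0)&(np.hypot(P[...,0]-479,P[...,1]-321)<100)&(hsv[...,1]<60)&(hsv[...,2]>60)
    print(nm,np.median(z[m]),cv2.minEnclosingCircle(P[m][:,:2].astype(np.float32)))
    out.append(p)
save('end',cv2.resize(np.hstack(out),(800,300),interpolation=cv2.INTER_AREA))
E
```

```text
clock: 47.5
ee_pos: [677.6, 40.1, 109.5]
tcp_rot: [-3.141, 0.0, 1.348]
force: [-5.5, 1.3, 6.0]
width: 29.6
grasp_force: 30.0
clock: 48.5
ee_pos: [679.7, 41.1, 218.3]
tcp_rot: [3.136, -0.002, 1.349]
force: [-0.5, 0.1, -0.5]
width: 69.6
grasp_force: 0.0
((677.572509765625, 40.66065216064453), (20.170440673828125, 29.98175048828125), 75.89741516113281) 79.53939676971434
scene 102.39811841429167 ((480.3543395996094, 321.6414489746094), 90.70611572265625)
side 103.14996723000107 ((478.3304443359375, 321.3809509277344), 90.85013580322266)
```

View pics/w9.png

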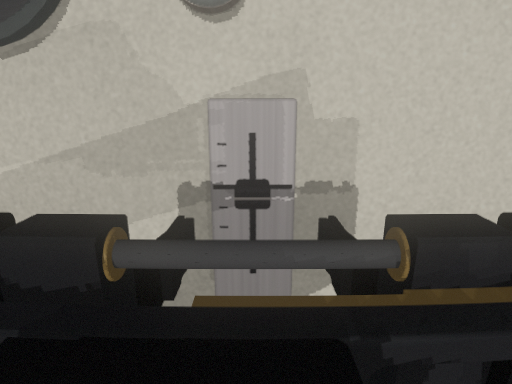

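View pics/end.png

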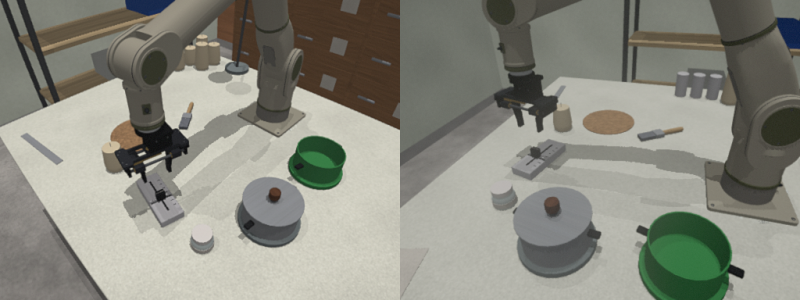

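The wrist view shows the grip at (253,192) on the long line at row 187, measured at 0.0795 m. In the overview the lid is flush on the pot, no bars are left on the bench, and nothing else looks disturbed. Handing in.

```bash
python3 -c "
from workcell import env; print(env.hand_in())"
```

```text
the job is handed in; nothing more can be done
None
```

The job is handed in (no verdict came back): all three bars are in the pot, the lid is flush and the heat reads 0.0795 m at the long line; I briefly overshot to the far end stop by mistake and brought it back, and the candle, jar and brush look undisturbed.

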